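# Tip the check weight out from under the tray's dust cover and put it on the paint scale

## Task

The flat check weight lies under the clear dust cover of the shallow tray: take the tray by its end tab and tip it until the weight slides down to the opposite end, set the tray down flat and let go, then take it by its side tab and tip it so that the weight slides along that end into the notched open corner, and set it down flat and let go again. Then pick the weight out of the corner and set it gently, lying flat, in the middle of the pan of the paint scale, without dropping it. Leave the tray flat on the table and do not disturb the bottles, jars and sanding block.

Things in the scene. Friction and masses are not known exactly. Their poses are not given: they have to be found in the camera images.
- tray: Loose shallow aluminium tray, 168 mm (x) by 200 mm (y), about 0.45 kg; origin at the centre of its underside, z up. Slick dark inner floor 5 mm above the underside, inside 160 x 192 mm; walls 4 mm thick, up to 16 mm. Lift a tab with the opposite bottom edge left on the table to tip it; the weight starts to slide, slowly, at 12 to 20 degrees; 25 degrees always takes it all the way.
- window (a point): Middle of the open corner window in the tray's fixed clear cover, at x -37, y -71, z 19 mm in the tray's axes (its own axes are the tray's). The 3 mm cover lies on the walls, 16 to 19 mm up, over everything except this window, which spans x -84 to +10 and y -100 to -42 mm.
- end_tab (a point): Middle of the top of the end tab, 42 mm above the tray's underside, at x 0, y +118 mm in the tray's axes. The tab is 10 mm thick along the tray's x, 32 mm long along y, 38 mm tall (from 4 to 42 mm); pinch it from above along the tray's x. Lifting it slides the weight towards -y. Axes are the tray's.
- side_tab (a point): Middle of the top of the side tab, 42 mm above the tray's underside, at x +102, y 0 mm in the tray's axes. The tab is 10 mm thick along the tray's y, 32 mm long along x, 38 mm tall (from 4 to 42 mm); pinch it from above along the tray's y. Lifting it slides the weight towards -x. Axes are the tray's.
- notch (a point): Point on the tray floor under the centre of a weight home in the notched corner: x -64, y -72, z 5 mm in the tray's axes. The -x wall has a notch from y -90 to -54 mm, down to 3 mm above the underside; the weight rests on the -y wall and bulges 8 mm into the notch, so a finger outside the -x wall and one on the floor in the window can take it along the tray's x.
- weight: Loose plain steel check weight: a flat disc 48 mm in diameter, 6 mm thick, 85 g; origin at the centre of its underside, z its axis. It starts on the tray floor under the cover.
- scale: Pocket scale fixed to the table, a grey box 150 (x) x 110 (y) x 28 mm with a display towards the robot side (its -x) and a round aluminium pan; origin at table height under the pan's centre; the box spans x -95 to +55 mm. It stands left or right of the tray, swapped with the turntable.
- pan_top (a point): Centre of the top of the scale's pan, 44 mm above the table: flat disc, 72 mm diameter, 4 mm thick, on a spring: it gives 4 mm at 6 N, then stops.
- turntable: Fixed round wooden painting turntable, 120 mm diameter, 40 mm high, not used; origin at table height under its centre.
- dropper_a: small white paint dropper bottle, 27 mm diameter, 72 mm tall with black cap, upright; origin under its centre
- dropper_b: small grey paint dropper bottle, 27 mm diameter, 72 mm tall with black cap, upright; origin under its centre
- dropper_c: small white paint dropper bottle, 27 mm diameter, 72 mm tall with black cap, upright; origin under its centre
- jar_a: amber glass paint jar with a black cap, 42 mm diameter, 42 mm tall; origin under its centre
- jar_b: clear glass paint jar with a white cap, 42 mm diameter, 42 mm tall; origin under its centre
- sanding_block: cork sanding block 55 x 30 x 22 mm; origin under its centre

How it is judged:
On the way, in this order (a step that is already met when the one before it is completed fails the run):
1. the tray is tipped and the weight has slid to its -y end (angle between tray's own z axis and vertical above 0.12 rad and y of weight in the frame of tray below -0.062 m), for 0.05 s.
2. the tray is flat on the table again and let go, the weight at its -y end (angle between tray's own z axis and vertical below 0.035 rad and height (world z) of tray below 0.004 m and contact force between the fingers and tray below 0.1 N and y of weight in the frame of tray below -0.062 m), for 0.2 s.
3. the tray is tipped again and the weight has slid into the notched corner (all of step 1 and x of weight in the frame of tray below -0.057 m), for 0.05 s.
4. the tray is flat on the table again and let go, the weight in the notched corner (all of step 2 and x of weight in the frame of tray below -0.057 m), for 0.2 s.
At the end, for the whole second after the job is handed in: the weight lies flat and at rest on the scale's pan, its centre within 12 mm of the pan's centre, and the tray lies flat and at rest on the table (horizontal distance between weight and pan_top below 0.012 m and z of weight in the frame of pan_top between -0.003 and 0.004 m and angle between weight's own z axis and vertical below 0.06 rad and linear speed of each of weight, tray below 0.02 m/s and angle between tray's own z axis and vertical below 0.035 rad and height (world z) of tray below 0.004 m); the robot touches nothing.
It fails at once if the weight is dropped over the pan from more than 12 mm (horizontal distance between weight and pan_top below 0.06 m and z of weight in the frame of pan_top above 0.012 m and contact force between the fingers and weight below 0.05 N).
It fails at once if the scale is pressed with more than 20 N (contact force between scale and anything else above 20 N).
It fails at once if a bottle, jar or the sanding block is moved by more than 30 mm or knocked over (distance of any of dropper_a, dropper_b, dropper_c, jar_a, jar_b, sanding_block from where it was at the start of the episode above 0.03 m or angle between any of dropper_a, dropper_b, dropper_c, jar_a, jar_b, sanding_block's own z axis and vertical above 0.5 rad).
It also fails if it takes over 72 s, if anything falls off the work surface, if the arm or the gripper's body presses on something with over 40 N, if the wrist force passes 120 N, or if a joint passes its speed limit or range.

## Robot

A 6-joint arm with a two-finger parallel gripper is mounted at the origin on the work surface. World frame = base frame: x ahead of the robot, y to its left, z up, the work surface at z = 0. Lengths are in m, angles in rad, forces in N, time in s.
With the tool pointing down it reaches from about 0.35 to 0.8 m from the base axis. Payload 7.3 kg.
Tool frame: the origin (TCP) lies between the finger pads; the fingertips stand 14 mm ahead of it and the grasp point (between the pads) lies 5 mm behind it (env.tip_extent is the z of the fingertips in the tool frame, in m); z points along the fingers, x is the direction in which the jaws open and shut, and the axes are right-handed (so a half turn about z gives the same grasp; the last joint's range is limited). The gripper opens to 85 mm and grips with 20 to 120 N. Pads are 22 mm wide; open, the fingers measure 114 mm over their backs; the gripper's body (76 mm by 85 mm) begins 54 mm behind the grasp point. The pads swing forward as they close: fully open they stand 13 mm farther back than shut.
Start: joints at [-0.146, 0.342, 1.524, -0, 1.275, -0.146], TCP at [0.525, 0, 0.245] pointing down, gripper open.
Joint ranges: [-2.53, 2.53], [-0.77, 2.02], [0.04, 2.7], [-1, 4.14], [0.28, 2.66], [-3.11, 3.11]. Speed limits (rad/s): [2.57, 2.57, 3.14, 3.14, 3.14, 3.14].

## Interface

Orientations are given as [roll, pitch, yaw] about the fixed x, y, z axes, in that order (R = Rz(yaw) Ry(pitch) Rx(roll)).
In Python, from rig import env gives the robot as it stands.
- The arm moves only by the tool send_rows, never from a script. Its argument "deltas" is a list of rows, each a list of 3 entries, a list of its own where there are three numbers: the shift along the tool's x, y, z in cm, then the turn about the tool's z in rad, then the closure in counts, from 0 (fully open) to 255 (shut). In form: [[[x, y, z], roll, fingers], ...]. A call has exactly 8 rows; each row is the pose to reach, as a shift and turn from the pose commanded when the call began, along the tool's axes at that moment; what a row does not reach only later rows make up. A row lasts 1/12 s, in which the tool goes at most 41.7 mm and 7.16 degrees, less where a joint would pass 70% of its speed; a pose out of reach is approached as far as the arm can. A call with a gripper value outside its range is refused whole. The fingers move at their own pace and stop on an object; "squeeze" is the grip in N (left out, the last holds). Time passes only in rows, so rows that repeat a pose let the fingers close, or fill a call up. It gives the time, the measured TCP pose, the force and the opening at its end, in the units of the state.
- env.state(): the state, without advancing time (a new reading comes with each control period).
- env.camera(name): name is "scene" or "side" or "wrist"; returns (picture, depth): 480x640x3 uint8, blue, green, red; 480x640 float32, m along the optical axis (not along the pixel's ray), 0 where there is no reading.
- env.camera_model(name): a dict with "intrinsics" (3x3 intrinsics, pixels), "R" (3x3) and "t" (3): a world point X has camera coordinates R X + t. Camera axes: x right, y down, z forward; pixel columns grow to the right and rows downward; lengths in m; the calibration is good to about 2 mm. A picture is of the moment at which its call begins: read the wrist's pose just before it. camera_model takes no time and is no camera call; for the wrist camera it gives the pose at the moment of the call.
- env.sign_off(): hands the job in, once; it reports no verdict.
Trained networks look in the newest picture that a camera, given by its name, has taken for a name from the list of things; names that differ only in an ending like _2 or _b are one class to them, and where a whole thing is asked for, a point or a joint stands for the part that bears it (a point fixed in the world has none). Each returns a list of dicts, best first, with "score" (0 to 1); they miss things now and then, are a little off and sometimes report something else, mostly with a low value. They report only what shows in the picture. A call takes as long as a camera call.
- env.boxes_of(thing, camera): "pixel" ([row, column] in pixels, amid what is visible of it).
The state is a dict: "t": time; "joint_pos": joint angles; "dq": joint speeds; "joint_efforts": joint torques, N m; "tcp_pos": TCP position; "tcp_rot": TCP orientation; "contact_force": force on the tool from outside, world axes, zero at the start; "moment": the same for the moment, N m; "grip_width": finger opening in m.
Only numpy, scipy, OpenCV 4.12 (cv2) and the standard library are available. Lean on these libraries where they do the work, as an engineer would, in place of code of your own. Each camera call takes 0.05 s, during which the arm holds its last target.

## Working session

There is one attempt and no reset: what is moved stays moved. The work goes in short steps, Python scripts to look and compute and a tool call to move; the robot and the scene stay as the last step left them, time stands still between calls to the robot, and variables do not carry over. Pictures are saved under pics/ and viewed, and the job is handed in when it is done.

Besides the shell and the picture viewer there is one more tool, called as name([rows], argument=value, ...), one row to a line, values as JSON. send_rows: Moves the arm, as the interface text tells. Its arguments: {"type":"object","properties":{"deltas":{"type":"array"},"squeeze":{"type":"number"}},"required":["deltas"]}

```bash
mkdir -p pics; ls
cat > h.py <<'E'
import numpy as np, cv2
from rig import env
def snap(name,fn):
    m=env.camera_model(name); p,d=env.camera(name); cv2.imwrite('pics/'+fn,p); np.savez('pics/'+fn+'.npz',p=p,d=d,K=m['intrinsics'],R=m['R'],t=m['t']); return p,d,m
def back(m,r,c,z):  # plane z
    K=np.array(m['intrinsics']);R=np.array(m['R']);t=np.array(m['t'])
    ray=R.T@np.linalg.inv(K)@np.array([c,r,1.]); o=-R.T@t
    return o+ray*(z-o[2])/ray[2]
def backd(m,r,c,d):
    K=np.array(m['intrinsics']);R=np.array(m['R']);t=np.array(m['t'])
    return R.T@(np.linalg.inv(K)@np.array([c,r,1.])*d-t)
def proj(m,X):
    K=np.array(m['intrinsics']);R=np.array(m['R']);t=np.array(m['t'])
    q=K@(R@np.array(X)+t); return q[1]/q[2],q[0]/q[2]
E
python3 - <<'E'
from h import *
print(env.state())
for n in ['scene','side','wrist']:
    p,d,m=snap(n,n+'0.png'); print(n,m['intrinsics'][0],-np.array(m['R']).T@np.array(m['t']))
E
```

```text
pics
{'t': 0.0, 'joint_pos': array([-1.45957762e-01,  3.42703828e-01,  1.52502830e+00, -7.93399849e-06,
        1.27536982e+00, -1.46007369e-01]), 'dq': array([ 0.0025696 ,  0.00027135,  0.00083447, -0.00121866,  0.00063872,
       -0.00152807]), 'joint_efforts': array([ 5.72253757e-04, -4.33677435e+01, -2.46005630e+01, -7.37992127e-05,
        7.83137977e-03, -1.18290802e-05]), 'tcp_pos': array([5.24623572e-01, 9.74715528e-05, 2.44631802e-01]), 'tcp_rot': array([-3.14138057e+00,  1.49433969e-03,  5.20803926e-05]), 'contact_force': array([0.00505364, 0.21429084, 0.42766984]), 'moment': array([-0.00365114,  0.02322306,  0.06529767]), 'grip_width': 0.08498327378501203}
scene [483.39906086   0.         310.36919764] [1.04596716 0.67190026 0.69779616]
side [561.22157217   0.         325.69901975] [ 0.37732764 -0.83565968  0.7223791 ]
wrist [424.64548112   0.         319.6763156 ] [0.52572653 0.06611485 0.37386497]
```

View pics/scene0.png

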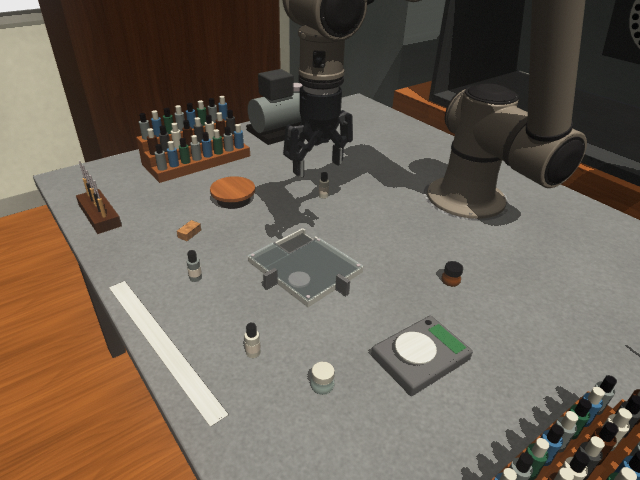

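View pics/side0.png

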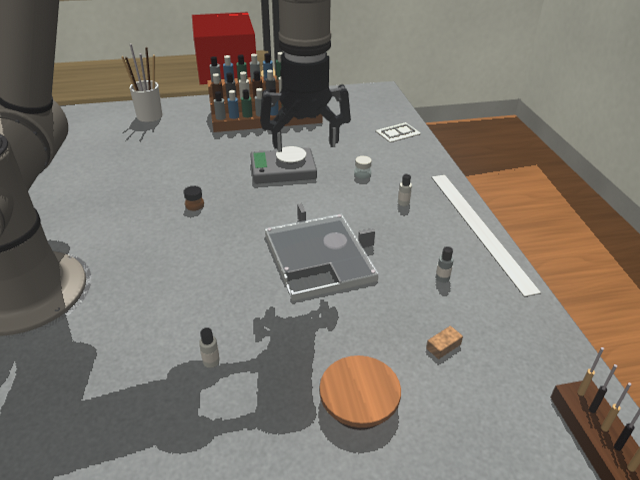

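View pics/wrist0.png

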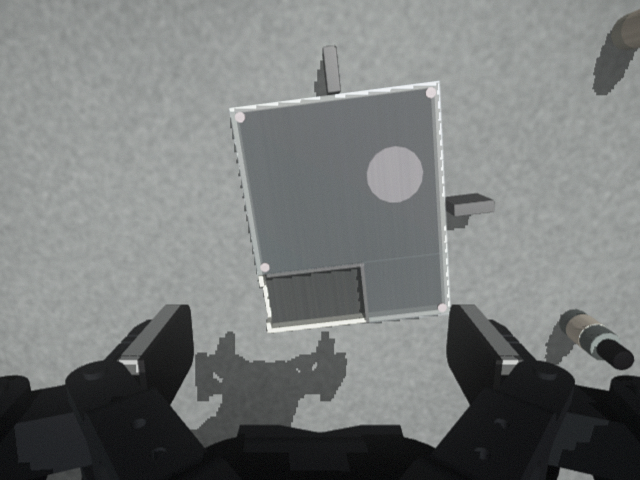

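```bash
cat > tray.py <<'E'
from h import *
from scipy.optimize import least_squares
def fit(m,obs):
    # obs: list of (traypoint, (row,col))
    def f(q):
        c,s=np.cos(q[2]),np.sin(q[2]); o=[]
        for P,px in obs:
            X=[q[0]+c*P[0]-s*P[1],q[1]+s*P[0]+c*P[1],P[2]]
            a=proj(m,X); o+=[a[0]-px[0],a[1]-px[1]]
        return o
    r=least_squares(f,[.52,.15,0]); return r.x,np.array(r.fun).reshape(-1,2)
E
python3 - <<'E'
from tray import *
z=np.load('pics/wrist0.png.npz'); m=dict(intrinsics=z['K'],R=z['R'],t=z['t'])
p=z['p']
for (r0,c0,n) in [(30,200,'a'),(190,400,'b')]:
    pass
cv2.imwrite('pics/crop0.png',cv2.resize(p[30:350,210:510],(750,800))[:600]) 
cv2.imwrite('pics/crop1.png',cv2.resize(p[170:350,220:500],None,fx=2.8,fy=2.8,interpolation=cv2.INTER_CUBIC))
q,res=fit(m,[((-.084,.1,.019),(109,231)),((.084,.1,.019),(82,439)),((-.084,-.1,.016),(331,268)),((.084,-.1,.019),(314,449))])
print(q,res)
print(backd(m,174,395,z['d'][174,395]),back(m,174,395,.011))
for n in ['tray','end_tab','side_tab','scale','pan_top','weight','turntable','dropper_a','jar_a','jar_b','sanding_block','window']:
  for cam in ['scene','side']:
    try:
        zz=np.load(f'pics/{cam}0.png.npz'); mm=dict(intrinsics=zz['K'],R=zz['R'],t=zz['t'])
        for b in env.boxes_of(n,cam)[:3]:
            r,c=b['pixel']; print(n,cam,np.round([r,c]),round(b['score'],2),np.round(backd(mm,r,c,zz['d'][int(r),int(c)]),3))
    except Exception as e: print(n,e)
E
```

```text
[ 0.54811904 -0.00855783  0.11741144] [[-1.00297905 -1.59783618]
 [-0.33008586  1.25956625]
 [ 1.62216225 -0.76113427]
 [ 0.51046932  1.10177776]]
[0.58736671 0.02864739 0.0200696 ] [0.58894687 0.02768691 0.011     ]
tray scene [268. 305.] 0.59 [0.562 0.01  0.016]
tray side [250. 320.] 0.6 [ 0.548 -0.011  0.018]
end_tab scene [266. 308.] 0.96 [0.551 0.009 0.016]
end_tab side [255. 319.] 0.65 [ 0.544 -0.028  0.02 ]
side_tab scene [263. 306.] 0.59 [ 0.552 -0.001  0.018]
side_tab side [252. 318.] 0.73 [ 0.544 -0.016  0.019]
side_tab side [166. 281.] 0.47 [0.517 0.297 0.028]
scale scene [353. 421.] 0.96 [0.55  0.341 0.042]
scale side [163. 281.] 0.77 [0.52  0.315 0.026]
scale side [253. 320.] 0.4 [ 0.549 -0.016  0.016]
pan_top scene [346. 416.] 0.82 [0.544 0.323 0.041]
pan_top side [156. 291.] 0.66 [0.545 0.319 0.041]
turntable scene [190. 235.] 0.64 [ 0.544 -0.334  0.039]
turntable scene [265. 307.] 0.42 [0.555 0.008 0.018]
turntable side [392. 361.] 0.75 [ 0.54  -0.36   0.038]
dropper_a scene [269. 195.] 0.68 [ 0.768 -0.104  0.031]
dropper_a scene [342. 254.] 0.67 [0.775 0.151 0.041]
d
[... 338 characters left out ...]
0.94 [0.315 0.197 0.031]
jar_a side [166. 361.] 0.58 [0.7   0.256 0.033]
jar_b scene [376. 322.] 0.94 [0.718 0.277 0.038]
jar_b scene [276. 451.] 0.56 [0.329 0.223 0.028]
jar_b side [198. 194.] 0.94 [0.315 0.197 0.031]
jar_b side [166. 361.] 0.58 [0.7   0.256 0.033]
sanding_block scene [228. 190.] 0.73 [ 0.706 -0.265  0.02 ]
sanding_block side [341. 438.] 0.66 [ 0.693 -0.277  0.021]
sanding_block side [153. 291.] 0.45 [0.547 0.328 0.043]
sanding_block side [254. 320.] 0.37 [ 0.548 -0.02   0.017]
window scene [267. 306.] 0.68 [0.56  0.013 0.018]
window scene [346. 413.] 0.41 [0.546 0.32  0.039]
window side [254. 318.] 0.92 [ 0.543 -0.021  0.017]
window side [164. 282.] 0.4 [0.522 0.31  0.027]
```

View pics/crop0.png

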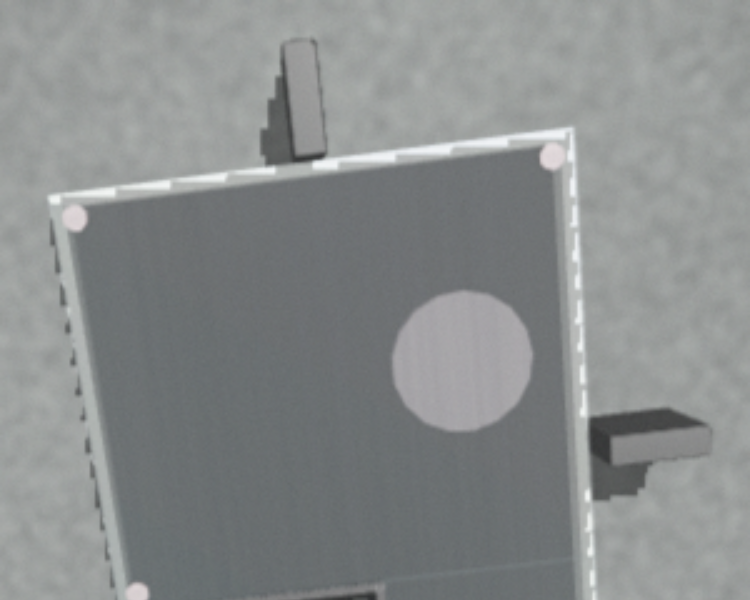

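Run:
```python
from tray import *
z=np.load('pics/wrist0.png.npz'); m=dict(intrinsics=z['K'],R=z['R'],t=z['t'])
q=[ 0.54811904,-0.00855783,0.11741144]
c,s=np.cos(q[2]),np.sin(q[2])
T=lambda P:np.array([q[0]+c*P[0]-s*P[1],q[1]+s*P[0]+c*P[1],P[2]])
im=z['p'].copy()
def rect(x0,x1,y0,y1,zz,col):
    pts=[proj(m,T((a,b,zz))) for a,b in [(x0,y0),(x1,y0),(x1,y1),(x0,y1)]]
    cv2.polylines(im,[np.array([[round(p[1]*8),round(p[0]*8)] for p in pts],np.int32)],True,col,1,cv2.LINE_AA,3)
rect(-.084,.084,-.1,.1,.016,(0,0,255));rect(-.005,.005,.102,.134,.042,(0,255,0));rect(.086,.118,-.005,.005,.042,(0,255,0));rect(-.084,.010,-.1,-.042,.019,(255,0,0))
cv2.imwrite('pics/ov.png',cv2.resize(im[30:350,210:510],None,fx=1.85,fy=1.85,interpolation=cv2.INTER_CUBIC))
print('end',T((0,.118,.042)),'side',T((.102,0,.042)),'notch',T((-.064,-.072,.005)))
```

```text
end [0.5342963  0.10862976 0.042     ] side [0.64941679 0.00339064 0.042     ] notch [ 0.49299388 -0.0875592   0.005     ]
```

View pics/ov.png

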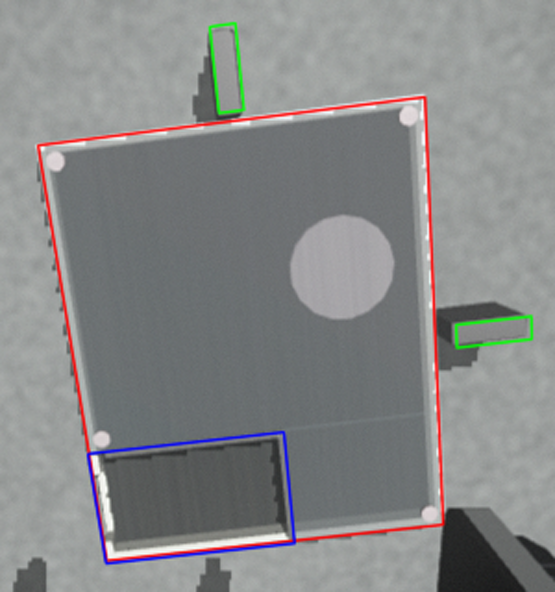

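send_rows([
  [[0.2,-2.5,2.5],-0.03,0],
  [[0.4,-5,5.5],-0.06,0],
  [[0.6,-7.5,8.5],-0.09,0],
  [[0.8,-10,11],-0.117,0],
  [[0.87,-11.36,13.5],-0.117,0],
  [[0.87,-11.36,15],-0.117,0],
  [[0.87,-11.36,15],-0.117,0],
  [[0.87,-11.36,15],-0.117,0],
], squeeze=20)

```text
t: 2.02
tcp_pos: [0.5334, 0.1137, 0.095]
tcp_rot: [3.142, 0.001, 0.117]
contact_force: [0.7, 0.8, 0.6]
grip_width: 0.0856
```

Run:
```python
from h import *
s=env.state();print(s['t'],s['tcp_pos'],s['tcp_rot'],s['contact_force'])
snap('wrist','w1.png')
```

```text
2.0167 [0.53344848 0.1136705  0.09496969] [3.14158362e+00 1.49378025e-03 1.17384429e-01] [0.67779089 0.82049588 0.64530486]
```

View pics/w1.png

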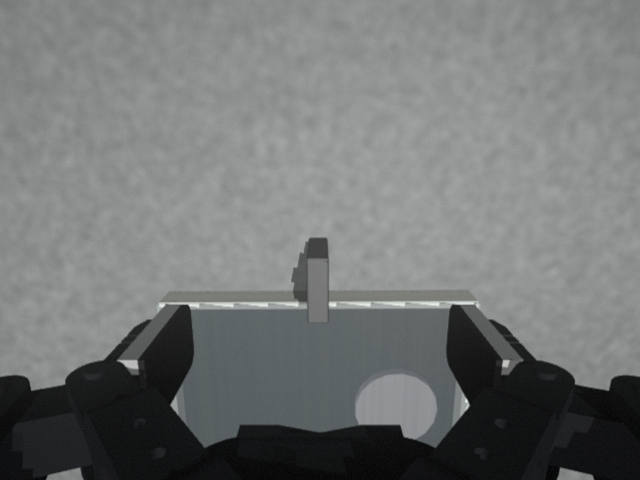

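The tab is centred between the fingers (columns 307–329), so I'm descending and closing.

send_rows([
  [[0,0,2.5],0,0],
  [[0,0,5],0,0],
  [[0,0,6.7],0,0],
  [[0,0,6.7],0,120],
  [[0,0,6.7],0,255],
  [[0,0,6.7],0,255],
  [[0,0,6.7],0,255],
  [[0,0,6.7],0,255],
], squeeze=20)

```text
t: 2.73
tcp_pos: [0.5347, 0.1136, 0.0299]
tcp_rot: [3.141, -0.003, 0.117]
contact_force: [-0.2, 0.2, 0.4]
grip_width: 0.0258
```

send_rows([
  [[0,0,0],0,255],
  [[0,0,0],0,255],
  [[0,0,0],0,255],
  [[0,0,0],0,255],
  [[0,0,0],0,255],
  [[0,0,0],0,255],
  [[0,0,0],0,255],
  [[0,0,0],0,255],
])

```text
t: 3.4
tcp_pos: [0.5341, 0.1136, 0.0294]
tcp_rot: [3.142, -0.001, 0.117]
contact_force: [-2.0, -0.5, 6.9]
grip_width: 0.01
```

Run:
```python
import numpy as np
zc=.033;L=.223
for k in range(0,29,2):
    a=np.radians(k);print(k,'y(tool) %.2f z(tool) %.2f'%(100*(L-(L*np.cos(a)-zc*np.sin(a))),-100*(L*np.sin(a)+zc*np.cos(a)-zc)))
```

```text
0 y(tool) 0.00 z(tool) -0.00
2 y(tool) 0.13 z(tool) -0.78
4 y(tool) 0.28 z(tool) -1.55
6 y(tool) 0.47 z(tool) -2.31
8 y(tool) 0.68 z(tool) -3.07
10 y(tool) 0.91 z(tool) -3.82
12 y(tool) 1.17 z(tool) -4.56
14 y(tool) 1.46 z(tool) -5.30
16 y(tool) 1.77 z(tool) -6.02
18 y(tool) 2.11 z(tool) -6.73
20 y(tool) 2.47 z(tool) -7.43
22 y(tool) 2.86 z(tool) -8.11
24 y(tool) 3.27 z(tool) -8.78
26 y(tool) 3.70 z(tool) -9.44
28 y(tool) 4.16 z(tool) -10.08
```

send_rows([
  [[0,0.06,-0.4],0,255],
  [[0,0.13,-0.78],0,255],
  [[0,0.28,-1.55],0,255],
  [[0,0.47,-2.31],0,255],
  [[0,0.68,-3.07],0,255],
  [[0,0.91,-3.82],0,255],
  [[0,1.17,-4.56],0,255],
  [[0,1.17,-4.56],0,255],
])

```text
t: 4.07
tcp_pos: [0.536, 0.1015, 0.0757]
tcp_rot: [3.141, -0.003, 0.116]
contact_force: [-0.1, 1.2, -2.7]
grip_width: 0.01
```

Run:
```python
from h import *
s=env.state();print(s['t'],s['tcp_pos'],s['tcp_rot'],s['contact_force'])
p,d,m=snap('side','s1.png')
cv2.imwrite('pics/s1c.png',cv2.resize(p[150:330,220:420],None,fx=3,fy=3))
```

```text
4.0667 [0.53599712 0.10153199 0.07573696] [ 3.14130434e+00 -2.70714400e-03  1.16448320e-01] [-0.13957212  1.15511753 -2.72138678]
```

View pics/s1c.png

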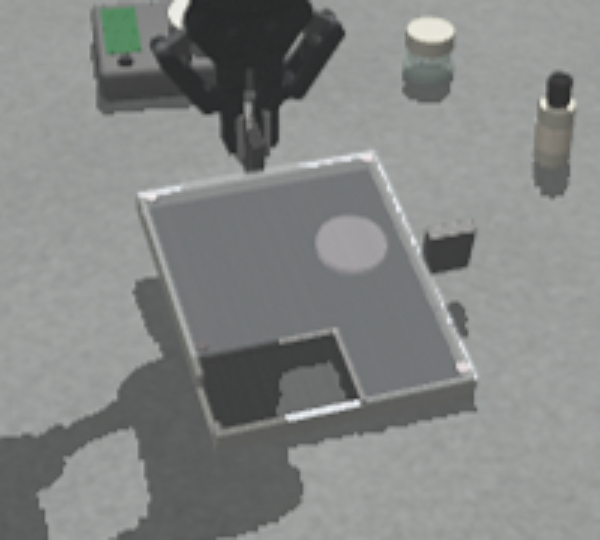

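The tray pivots cleanly about its -y edge, and the weight hasn't moved at 12°. Continuing.

send_rows([
  [[0,0.29,-0.74],0,255],
  [[0,0.6,-1.46],0,255],
  [[0,0.94,-2.17],0,255],
  [[0,1.3,-2.87],0,255],
  [[0,1.69,-3.55],0,255],
  [[0,2.1,-4.22],0,255],
  [[0,2.53,-4.88],0,255],
  [[0,2.76,-5.2],0,255],
])

```text
t: 4.78
tcp_pos: [0.5387, 0.074, 0.1271]
tcp_rot: [3.141, -0.001, 0.117]
contact_force: [-1.7, 0.8, -2.7]
grip_width: 0.0092
```

send_rows([
  [[0,0,0],0,255],
  [[0,0,0],0,255],
  [[0,0,0],0,255],
  [[0,0,0],0,255],
  [[0,0,0],0,255],
  [[0,0,0],0,255],
  [[0,0,0],0,255],
  [[0,0,0],0,255],
])

```text
t: 5.45
tcp_pos: [0.5384, 0.0746, 0.1259]
tcp_rot: [3.141, -0.0, 0.117]
contact_force: [-1.1, 0.3, -1.5]
grip_width: 0.01
```

Run:
```python
from h import *
s=env.state();print(s['t'],s['tcp_pos'],s['tcp_rot'],s['contact_force'])
p,d,m=snap('side','s2.png')
cv2.imwrite('pics/s2c.png',cv2.resize(p[150:330,220:420],None,fx=3,fy=3))
```

```text
5.45 [0.53836343 0.07456018 0.12587065] [ 3.14139605e+00 -1.22125391e-04  1.17170181e-01] [-1.14445321  0.3191731  -1.54299254]
```

View pics/s2c.png

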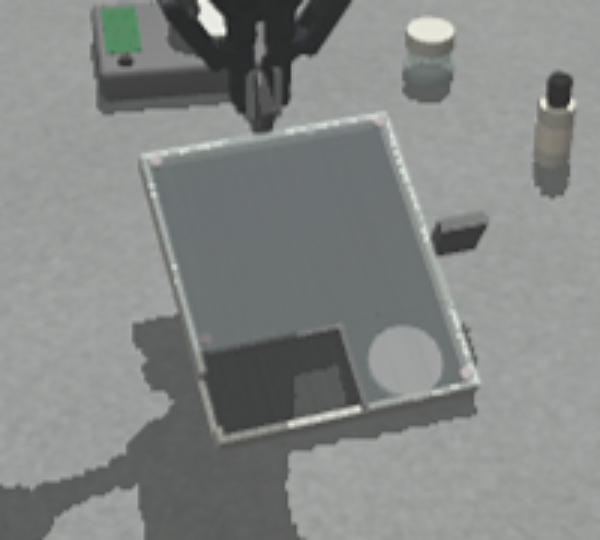

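The weight is at the -y end (crop 405,360). Lowering.

send_rows([
  [[0,-0.3,0.45],0,255],
  [[0,-0.66,0.98],0,255],
  [[0,-1.07,1.65],0,255],
  [[0,-1.46,2.33],0,255],
  [[0,-1.82,3.03],0,255],
  [[0,-2.16,3.74],0,255],
  [[0,-2.76,5.2],0,255],
  [[0,-3.02,5.94],0,255],
])

```text
t: 6.17
tcp_pos: [0.534, 0.1053, 0.0648]
tcp_rot: [-3.141, 0.002, 0.117]
contact_force: [0.4, -1.0, -2.5]
grip_width: 0.0094
```

send_rows([
  [[0,-0.23,0.75],0,255],
  [[0,-0.44,1.51],0,255],
  [[0,-0.63,2.27],0,255],
  [[0,-0.73,2.65],0,255],
  [[0,-0.78,3.04],0,255],
  [[0,-0.85,3.43],0,255],
  [[0,-0.91,3.75],0,255],
  [[0,-0.91,3.82],0,255],
])

```text
t: 6.83
tcp_pos: [0.5338, 0.1137, 0.0302]
tcp_rot: [3.142, -0.001, 0.117]
contact_force: [-8.3, 0.2, 22.4]
grip_width: 0.0093
```

send_rows([
  [[0,0,0],0,255],
  [[0,0,0],0,150],
  [[0,0,0],0,60],
  [[0,0,0],0,0],
  [[0,0,0],0,0],
  [[0,0,0],0,0],
  [[0,0,0],0,0],
  [[0,0,-1],0,0],
])

```text
t: 7.5
tcp_pos: [0.5325, 0.1135, 0.037]
tcp_rot: [-3.141, 0.004, 0.117]
contact_force: [-0.1, -0.4, -0.4]
grip_width: 0.0856
```

send_rows([
  [[0,0,-2.5],0,0],
  [[0,0.5,-5],0,0],
  [[0,3,-8],0,0],
  [[0,6,-12],0,0],
  [[0,9,-16],0,0],
  [[0,11,-20],0,0],
  [[0,11,-20],0,0],
  [[0,11,-20],0,0],
])

```text
t: 8.17
tcp_pos: [0.5487, 0.002, 0.244]
tcp_rot: [3.139, -0.01, 0.115]
contact_force: [0.8, -0.4, 0.6]
grip_width: 0.0857
```

Run:
```python
from h import *
s=env.state();print(s['t'],s['tcp_pos'],s['tcp_rot'],s['contact_force'])
snap('wrist','w2.png')
```

```text
8.1667 [0.54873623 0.00198711 0.24396102] [ 3.13850431 -0.00961344  0.11455328] [ 0.7755165  -0.40035689  0.56213296]
```

View pics/w2.png

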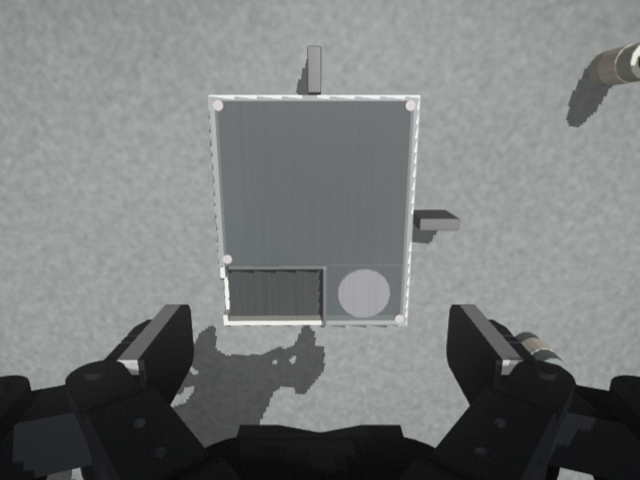

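```bash
cat >> tray.py <<'E'
def overlay(m,im,q,fn):
    c,s=np.cos(q[2]),np.sin(q[2])
    T=lambda P:np.array([q[0]+c*P[0]-s*P[1],q[1]+s*P[0]+c*P[1],P[2]])
    im=im.copy()
    def rect(x0,x1,y0,y1,zz,col):
        pts=[proj(m,T((a,b,zz))) for a,b in [(x0,y0),(x1,y0),(x1,y1),(x0,y1)]]
        cv2.polylines(im,[np.array([[round(p[1]*8),round(p[0]*8)] for p in pts],np.int32)],True,col,1,cv2.LINE_AA,3)
    rect(-.084,.084,-.1,.1,.016,(0,0,255));rect(-.005,.005,.102,.134,.042,(0,255,0));rect(.086,.118,-.005,.005,.042,(0,255,0));rect(-.084,.010,-.1,-.042,.019,(255,0,0))
    cv2.imwrite('pics/'+fn,im[20:350,180:500].repeat(2,0).repeat(2,1)[:600])
    print('end',T((0,.118,.042)),'side',T((.102,0,.042)),'notch',T((-.064,-.072,.005)))
    return T
E
python3 - <<'E'
from tray import *
s=env.state();print(s['t'],s['tcp_pos'],s['tcp_rot'])
p,d,m=snap('wrist','w3.png')
q,res=fit(m,[((-.084,.1,.019),(97,209.5)),((.084,.1,.019),(96,420)),((-.084,-.1,.019),(326,224.5)),((.084,-.1,.019),(325,406.5))])
print(q,res); overlay(m,p,q,'ov3.png')
X=back(m,293,364,.011)-np.array([*q[:2],0]);c,s=np.cos(q[2]),np.sin(q[2]);print('weight local',c*X[0]+s*X[1],-s*X[0]+c*X[1])
E
```

```text
8.2167 [0.54749612 0.00325797 0.24114145] [ 3.14019804 -0.00534268  0.11511139]
[ 0.5469007  -0.00693322  0.11673537] [[-1.79969507 -2.08776153]
 [-1.18739637  1.72471126]
 [ 2.14013781 -1.44188769]
 [ 2.38002922  1.88938123]]
end [0.53315719 0.11026369 0.042     ] side [0.64820651 0.00494676 0.042     ] notch [ 0.49172215 -0.08589731  0.005     ]
weight local 0.043789300084598914 -0.06967061147789352
```

View pics/ov3.png

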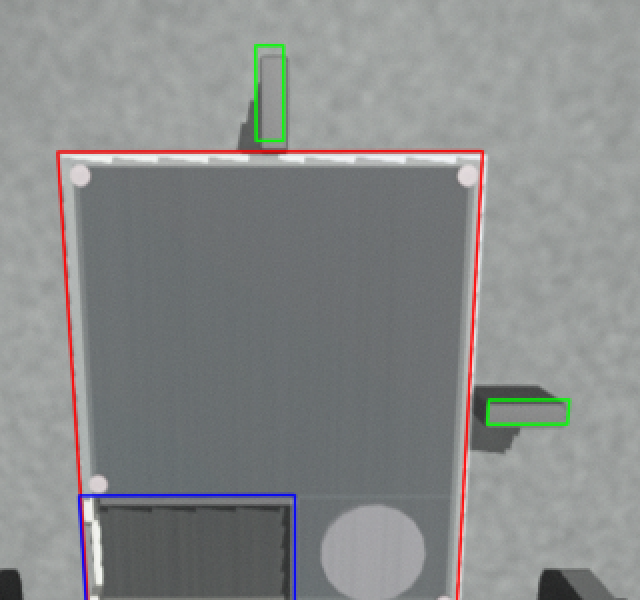

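send_rows([
  [[1.5,0.2,2],-0.12,0],
  [[3.5,0.4,4],-0.24,0],
  [[5.5,0.6,6],-0.36,0],
  [[7.5,0.8,8],-0.48,0],
  [[9.5,1,10],-0.6,0],
  [[10.67,1.18,12],-0.72,0],
  [[10.67,1.18,13],-0.84,0],
  [[10.67,1.18,13],-0.96,0],
])

```text
t: 8.93
tcp_pos: [0.6513, 0.0065, 0.1024]
tcp_rot: [-3.132, 0.003, 1.084]
contact_force: [-1.2, 0.1, -0.4]
grip_width: 0.0851
```

send_rows([
  [[0,0,0],-0.12,0],
  [[0,0,0],-0.24,0],
  [[0,0,0],-0.36,0],
  [[0,0,0],-0.48,0],
  [[0,0,0],-0.611,0],
  [[0,0,0],-0.611,0],
  [[0,0,0],-0.611,0],
  [[0,0,0],-0.611,0],
])

```text
t: 9.6
tcp_pos: [0.6533, 0.0058, 0.1074]
tcp_rot: [-3.14, -0.0, 1.685]
contact_force: [-0.6, 0.2, 0.5]
grip_width: 0.0851
```

Run:
```python
from tray import *
s=env.state();print(s['t'],s['tcp_pos'],s['tcp_rot'],s['joint_pos'])
p,d,m=snap('wrist','w4.png')
```

```text
9.6 [0.65332634 0.00576829 0.10737847] [-3.13991957e+00 -4.53872746e-04  1.68514416e+00] [-1.08408453e-01  6.98792899e-01  1.31145007e+00  8.06452206e-05
  1.13308170e+00 -1.79358723e+00]
```

View pics/w4.png

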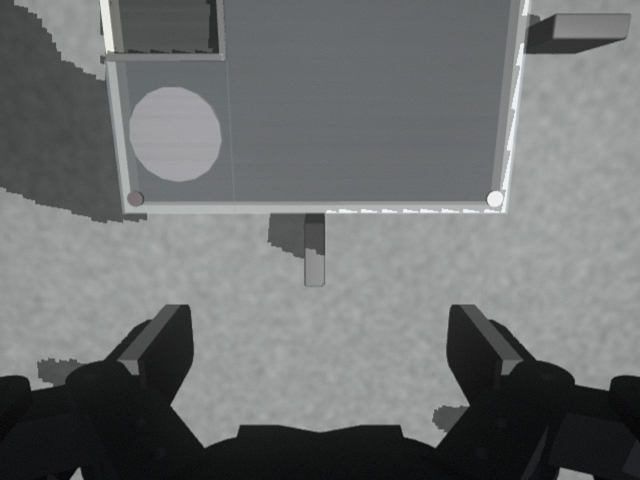

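Run:
```python
from tray import *
z=np.load('pics/w4.png.npz'); m=dict(intrinsics=z['K'],R=z['R'],t=z['t'])
q,res=fit(m,[((.084,-.1,.019),(212.5,125)),((.084,.1,.019),(212,507.5)),((.118,-.005,.042),(286,305)),((.118,.005,.042),(286,325))])
print(q,res)
c,s=np.cos(q[2]),np.sin(q[2]); print(q[0]+c*.107,q[1]+s*.107)
```

```text
[ 0.54736831 -0.00789531  0.11438109] [[-1.89741334 -1.4938729 ]
 [-1.63664085  0.32057077]
 [ 1.85731774  0.31994906]
 [ 1.84161766  0.78380597]]
0.6536691297382228 0.004316802092292725
```

send_rows([
  [[-0.1,0,3],0,0],
  [[-0.1,0,6],0,0],
  [[-0.1,0,7.9],0,0],
  [[-0.1,0,7.9],0,120],
  [[-0.1,0,7.9],0,255],
  [[-0.1,0,7.9],0,255],
  [[-0.1,0,7.9],0,255],
  [[-0.1,0,7.9],0,255],
], squeeze=20)

```text
t: 10.32
tcp_pos: [0.6551, 0.004, 0.0312]
tcp_rot: [3.139, 0.001, 1.688]
contact_force: [0.0, -0.3, 0.4]
grip_width: 0.0257
```

send_rows([
  [[0,0,0],0,255],
  [[0,0,0],0,255],
  [[0,0,0],0,255],
  [[0,0,0],0,255],
  [[0,0,0],0,255],
  [[0,0,0],0,255],
  [[0,0,0],0,255],
  [[0,0,0],0,255],
])

```text
t: 10.98
tcp_pos: [0.6548, 0.004, 0.0307]
tcp_rot: [3.139, 0.001, 1.688]
contact_force: [-0.9, -0.6, 6.0]
grip_width: 0.0095
```

Run:
```python
import numpy as np
zc=.033;L=.191
for k in range(0,31,2):
    a=np.radians(k);print(k,'y(tool) %.2f z(tool) %.2f'%(100*(L-(L*np.cos(a)-zc*np.sin(a))),-100*(L*np.sin(a)+zc*np.cos(a)-zc)))
from h import *
s=env.state();print(s['t'],s['tcp_pos'],s['tcp_rot'])
```

```text
0 y(tool) 0.00 z(tool) -0.00
2 y(tool) 0.13 z(tool) -0.66
4 y(tool) 0.28 z(tool) -1.32
6 y(tool) 0.45 z(tool) -1.98
8 y(tool) 0.65 z(tool) -2.63
10 y(tool) 0.86 z(tool) -3.27
12 y(tool) 1.10 z(tool) -3.90
14 y(tool) 1.37 z(tool) -4.52
16 y(tool) 1.65 z(tool) -5.14
18 y(tool) 1.95 z(tool) -5.74
20 y(tool) 2.28 z(tool) -6.33
22 y(tool) 2.63 z(tool) -6.91
24 y(tool) 2.99 z(tool) -7.48
26 y(tool) 3.38 z(tool) -8.04
28 y(tool) 3.78 z(tool) -8.58
30 y(tool) 4.21 z(tool) -9.11
10.9833 [0.65475574 0.00396997 0.03073014] [3.13939986e+00 5.83087343e-04 1.68796377e+00]
```

send_rows([
  [[0,-0.06,-0.33],0,255],
  [[0,-0.13,-0.66],0,255],
  [[0,-0.28,-1.32],0,255],
  [[0,-0.45,-1.98],0,255],
  [[0,-0.65,-2.63],0,255],
  [[0,-0.86,-3.27],0,255],
  [[0,-1.1,-3.9],0,255],
  [[0,-1.37,-4.52],0,255],
])

```text
t: 11.65
tcp_pos: [0.6401, 0.0025, 0.0752]
tcp_rot: [3.142, -0.0, 1.688]
contact_force: [-0.5, -0.5, -4.3]
grip_width: 0.0092
```

send_rows([
  [[0,-0.14,-0.31],0,255],
  [[0,-0.28,-0.62],0,255],
  [[0,-0.58,-1.22],0,255],
  [[0,-0.91,-1.81],0,255],
  [[0,-1.26,-2.39],0,255],
  [[0,-1.62,-2.96],0,255],
  [[0,-2.01,-3.52],0,255],
  [[0,-2.2,-3.8],0,255],
])

```text
t: 12.32
tcp_pos: [0.6182, -0.0001, 0.1136]
tcp_rot: [3.141, 0.0, 1.688]
contact_force: [1.0, 0.5, -3.5]
grip_width: 0.0092
```

send_rows([
  [[0,0,0],0,255],
  [[0,0,0],0,255],
  [[0,0,0],0,255],
  [[0,0,0],0,255],
  [[0,0,0],0,255],
  [[0,0,0],0,255],
  [[0,0,0],0,255],
  [[0,0,0],0,255],
])

```text
t: 12.98
tcp_pos: [0.6188, -0.0001, 0.1126]
tcp_rot: [3.141, 0.0, 1.688]
contact_force: [1.1, 0.2, 0.2]
grip_width: 0.0095
```

Run:
```python
from h import *
s=env.state();print(s['t'],s['tcp_pos'],s['tcp_rot'],s['contact_force'])
p,d,m=snap('side','s3.png')
cv2.imwrite('pics/s3c.png',cv2.resize(p[150:330,220:420],None,fx=3,fy=3))
```

```text
12.9833 [ 6.18776017e-01 -7.53157499e-05  1.12599259e-01] [3.14111109e+00 9.17033812e-05 1.68797228e+00] [1.09681947 0.19748665 0.1814333 ]
```

View pics/s3c.png

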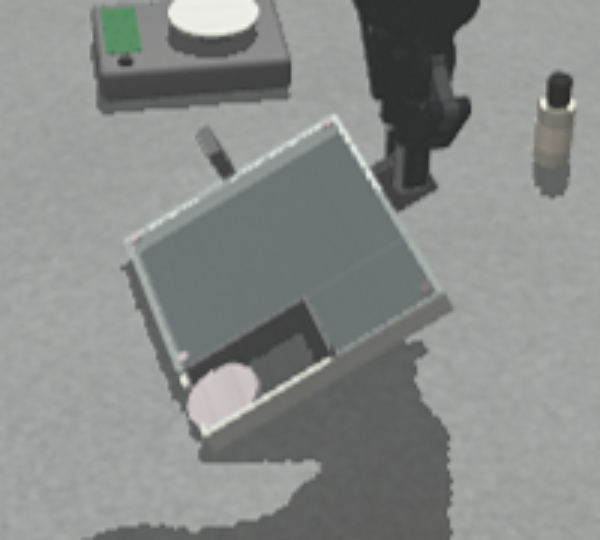

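The weight is home in the notch corner (crop 223,398). Lowering.

send_rows([
  [[0,0.29,0.42],0,255],
  [[0,0.58,0.84],0,255],
  [[0,0.94,1.41],0,255],
  [[0,1.29,1.99],0,255],
  [[0,1.62,2.58],0,255],
  [[0,1.92,3.18],0,255],
  [[0,2.2,3.8],0,255],
  [[0,2.47,4.42],0,255],
])

```text
t: 13.7
tcp_pos: [0.6433, 0.0028, 0.0675]
tcp_rot: [-3.141, 0.0, 1.688]
contact_force: [1.3, -0.4, 0.5]
grip_width: 0.0095
```

send_rows([
  [[0,0.24,0.63],0,255],
  [[0,0.45,1.27],0,255],
  [[0,0.65,1.92],0,255],
  [[0,0.74,2.25],0,255],
  [[0,0.82,2.58],0,255],
  [[0,0.9,2.91],0,255],
  [[0,0.97,3.24],0,255],
  [[0,1.1,3.85],0,255],
])

```text
t: 14.37
tcp_pos: [0.6544, 0.0042, 0.0309]
tcp_rot: [3.14, 0.0, 1.688]
contact_force: [-3.3, 1.4, 23.8]
grip_width: 0.0096
```

send_rows([
  [[0,0,0],0,255],
  [[0,0,0],0,150],
  [[0,0,0],0,60],
  [[0,0,0],0,0],
  [[0,0,0],0,0],
  [[0,0,0],0,0],
  [[0,0,0],0,0],
  [[0,0,-1],0,0],
])

```text
t: 15.03
tcp_pos: [0.6527, 0.0042, 0.0381]
tcp_rot: [-3.138, -0.001, 1.688]
contact_force: [-0.8, 0.0, -0.7]
grip_width: 0.0857
```

send_rows([
  [[0,0,-3],0,0],
  [[0,0,-5],0,0],
  [[0,0,-7],0,0],
  [[0,0,-7],0,0],
  [[0,0,-7],0,0],
  [[0,0,-7],0,0],
  [[0,0,-7],0,0],
  [[0,0,-7],0,0],
])

```text
t: 15.7
tcp_pos: [0.6533, 0.0042, 0.1085]
tcp_rot: [-3.139, -0.001, 1.688]
contact_force: [0.2, 0.2, 0.2]
grip_width: 0.085
```

Run:
```python
from h import *
s=env.state();print(s['t'],s['tcp_pos'],s['tcp_rot'],s['contact_force'])
snap('wrist','w5.png')
```

```text
15.7 [0.65334625 0.00417642 0.10848085] [-3.13930162e+00 -5.21042320e-04  1.68801006e+00] [0.23563442 0.22434905 0.17943797]
```

View pics/w5.png

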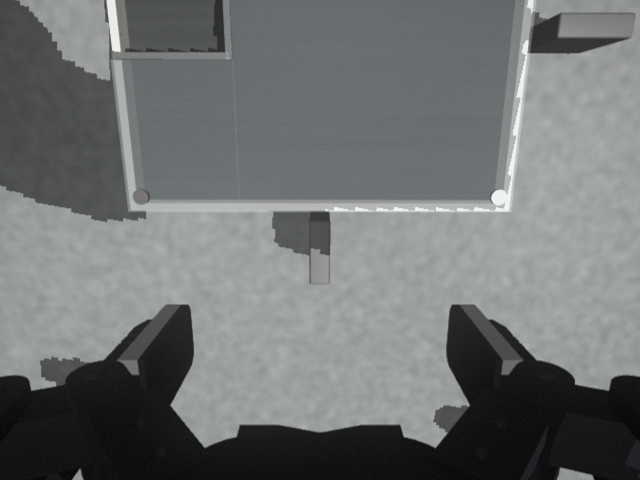

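send_rows([
  [[-0.5,-1,-3],0.12,0],
  [[-1.5,-3.5,-6],0.24,0],
  [[-2.5,-6,-7],0.36,0],
  [[-3.5,-8.5,-7],0.48,0],
  [[-4.5,-11,-7],0.6,0],
  [[-5.5,-13.5,-7],0.72,0],
  [[-6.5,-15.5,-7],0.84,0],
  [[-7.13,-17.05,-7],0.96,0],
])

```text
t: 16.42
tcp_pos: [0.4912, -0.0874, 0.1794]
tcp_rot: [-3.141, 0.001, 0.722]
contact_force: [0.6, 0.3, 0.8]
grip_width: 0.0855
```

send_rows([
  [[0,0,0],0.12,0],
  [[0,0,0],0.24,0],
  [[0,0,0],0.36,60],
  [[0,0,0],0.48,60],
  [[0,0,0],0.611,60],
  [[0,0,0],0.611,60],
  [[0,0,0],0.611,60],
  [[0,0,0],0.611,60],
])

```text
t: 17.08
tcp_pos: [0.493, -0.0866, 0.1796]
tcp_rot: [-3.141, 0.0, 0.121]
contact_force: [-0.8, 0.8, 0.3]
grip_width: 0.0657
```

Run:
```python
from h import *
s=env.state();print(s['t'],s['tcp_pos'],s['tcp_rot'],s['contact_force'],s['grip_width'],env.tip_extent)
snap('wrist','w6.png')
```

```text
17.0833 [ 0.49295772 -0.08659495  0.1795773 ] [-3.14141137e+00  3.59639442e-04  1.20549586e-01] [-0.83177504  0.76276373  0.32414117] 0.06565378539012748 0.014
```

View pics/w6.png

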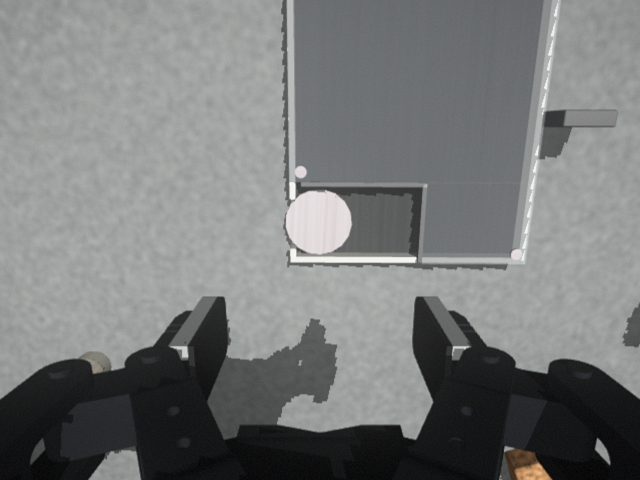

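Run:
```python
from tray import *
z=np.load('pics/w6.png.npz'); m=dict(intrinsics=z['K'],R=z['R'],t=z['t']);p=z['p']
g=cv2.cvtColor(p,cv2.COLOR_BGR2GRAY)
mask=((p[...,2]>190)&(p[...,1]>170)).astype(np.uint8); mask[:186]=0
mask=cv2.morphologyEx(mask,cv2.MORPH_OPEN,cv2.getStructuringElement(cv2.MORPH_ELLIPSE,(21,21)))
n,l,st,ce=cv2.connectedComponentsWithStats(mask)
for i in range(1,n): print(st[i],ce[i])
for i in range(1,n):
  if st[i][4]>1500:
    (cx,cy),r=cv2.minEnclosingCircle(np.argwhere(l==i)[:,::-1].astype(np.float32)); print(cx,cy,r,back(m,cy,cx,.011),back(m,ce[i][1],ce[i][0],.011))
    print(np.median(z['d'][l==i]),backd(m,cy,cx,np.median(z['d'][l==i])))
q,res=fit(m,[((.084,-.1,.016),(264.5,524)),((-.084,-.1,.016),(263,290)),((-.084,-.1,.0),(266,291)),((.118,.005,.042),(110,616)),((.118,-.005,.042),(125,616))])
print(q,res)
cs,sn=np.cos(q[2]),np.sin(q[2]);print('notch',q[0]-.064*cs+.072*sn,q[1]-.064*sn-.072*cs)
```

```text
[ 286  191   65   63 3248] [318.15732759 221.64685961]
317.963623046875 221.2181854248047 32.67528533935547 [ 0.49235061 -0.08586168  0.011     ] [ 0.49252587 -0.08615712  0.011     ]
0.30401528 [ 0.49234156 -0.08576916  0.01142481]
[ 0.54572907 -0.01075889  0.14065107] [[-1.09638488 -1.46457964]
 [ 4.85979588  0.51980758]
 [-4.85602774  0.9290709 ]
 [-0.85736613  1.3472691 ]
 [ 1.39989132 -1.30612693]]
notch 0.4924545928543117 -0.09101990159224402
```

send_rows([
  [[-0.06,-0.04,3],0,80],
  [[-0.06,-0.04,6.5],0,80],
  [[-0.06,-0.04,10],0,80],
  [[-0.06,-0.04,12.5],0,80],
  [[-0.06,-0.04,14],0,80],
  [[-0.06,-0.04,15],0,80],
  [[-0.06,-0.04,15],0,80],
  [[-0.06,-0.04,15],0,80],
])

```text
t: 17.8
tcp_pos: [0.4927, -0.0864, 0.03]
tcp_rot: [3.142, -0.0, 0.118]
contact_force: [-0.2, 0.4, 0.1]
grip_width: 0.0582
```

Run:
```python
from h import *
s=env.state();print(s['t'],s['tcp_pos'],s['tcp_rot'],s['contact_force'],s['grip_width'],env.tip_extent)
p,d,m=snap('wrist','w7.png')
p,d,m=snap('side','s4.png'); cv2.imwrite('pics/s4c.png',cv2.resize(p[180:330,220:420],None,fx=4,fy=4))
```

```text
17.8 [ 0.49266191 -0.08637722  0.0299973 ] [ 3.14158342e+00 -8.80069930e-05  1.17887855e-01] [-0.19600812  0.37271131  0.11868751] 0.05820845136617767 0.014
```

View pics/w7.png

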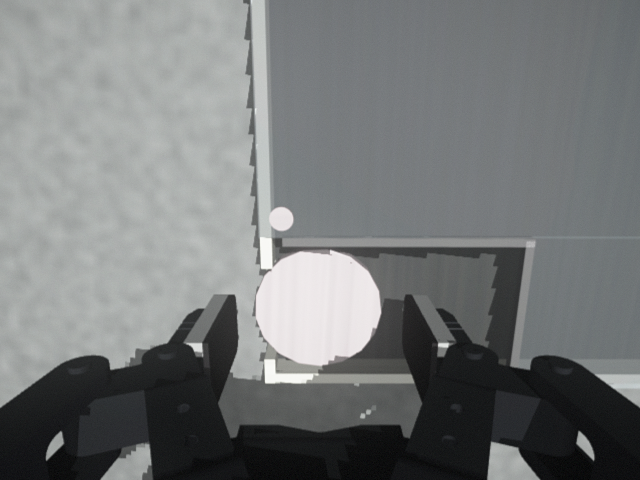

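View pics/s4c.png

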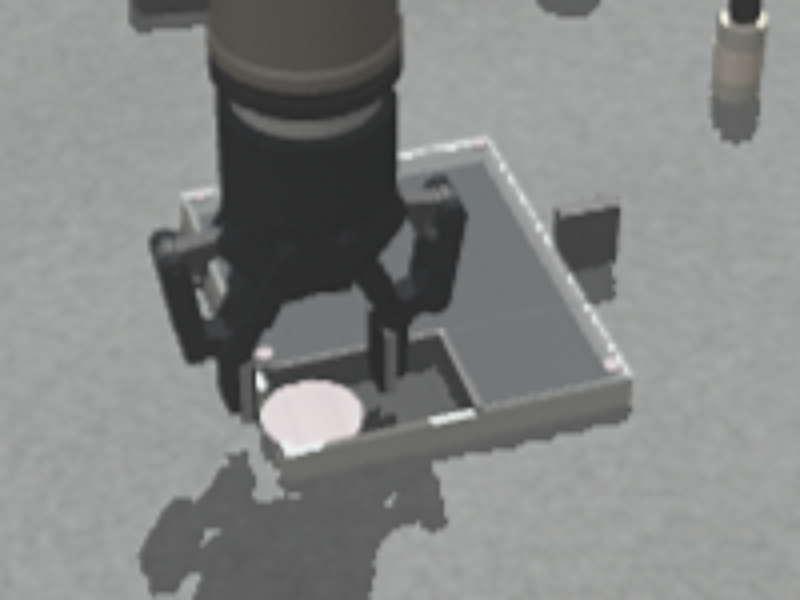

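send_rows([
  [[0,0,0.1],0,95],
  [[0,0,0.2],0,95],
  [[0,0,0.3],0,95],
  [[0,0,0.4],0,95],
  [[0,0,0.5],0,95],
  [[0,0,0.6],0,95],
  [[0,0,0.7],0,95],
  [[0,0,0.7],0,95],
])

```text
t: 18.57
tcp_pos: [0.4923, -0.0863, 0.0226]
tcp_rot: [-3.141, 0.0, 0.117]
contact_force: [-0.1, -0.8, 0.1]
grip_width: 0.0535
```

send_rows([
  [[0,0,0.05],0,95],
  [[0,0,0.1],0,95],
  [[0,0,0.15],0,95],
  [[0,0,0.2],0,95],
  [[0,0,0.2],0,95],
  [[0,0,0.2],0,95],
  [[0,0,0.2],0,95],
  [[0,0,0.2],0,95],
])

```text
t: 19.23
tcp_pos: [0.4924, -0.0863, 0.0208]
tcp_rot: [3.142, -0.0, 0.117]
contact_force: [-0.8, 0.1, 0.6]
grip_width: 0.0537
```

send_rows([
  [[0,0,0.05],0,95],
  [[0,0,0.1],0,95],
  [[0,0,0.15],0,95],
  [[0,0,0.2],0,95],
  [[0,0,0.2],0,95],
  [[0,0,0.2],0,95],
  [[0,0,0.2],0,95],
  [[0,0,0.2],0,95],
])

```text
t: 19.9
tcp_pos: [0.4924, -0.0863, 0.0188]
tcp_rot: [3.142, -0.0, 0.117]
contact_force: [-0.1, -0.8, 1.0]
grip_width: 0.0535
```

Run:
```python
from h import *
s=env.state();print(s['t'],s['tcp_pos'],s['contact_force'],s['grip_width'])
p,d,m=snap('wrist','w8.png')
# finger tip depth
for r in range(285,345,5):
    print(r,[round(float(backd(m,r,c,d[r,c])[2]*1000),1) if d[r,c]>0 else None for c in range(210,245,4)],[round(float(backd(m,r,c,d[r,c])[2]*1000),1) if d[r,c]>0 else None for c in range(390,430,4)])
cv2.imwrite('pics/w8c.png',cv2.resize(p[220:400,180:460],None,fx=2.8,fy=2.8))
```

```text
19.9 [ 0.49240417 -0.08629461  0.01882521] [-0.14847767 -0.76562082  0.99678315] 0.05346529876632988
285 [-0.1, 2.0, 0.1, 0.5, 0.3, -0.1, 0.5, 0.6, 0.8] [6.0, 5.2, 5.8, 5.6, 6.6, 4.7, 5.4, 4.5, 5.3, 4.7]
290 [-0.5, -0.3, 1.1, 0.1, 0.9, 0.9, 1.0, 0.1, 0.4] [5.7, 5.8, 7.1, 6.0, 5.9, 4.8, 5.7, 5.9, 6.2, 5.4]
295 [0.3, -0.1, 1.6, 15.1, 15.6, 17.1, 14.6, 15.5, 10.9] [5.2, 4.9, 12.8, 14.5, 14.9, 15.5, 15.2, 16.1, 4.2, 4.9]
300 [0.8, 0.0, 19.0, 20.3, 19.1, 20.4, 19.3, 17.7, 11.0] [5.6, 6.4, 12.7, 19.1, 19.4, 20.3, 18.7, 19.2, 19.3, 6.1]
305 [0.7, 24.1, 23.4, 22.9, 23.6, 22.5, 24.1, 17.8, 11.1] [5.8, 4.5, 12.8, 20.5, 24.2, 23.4, 23.1, 23.5, 23.8, 4.9]
310 [18.7, 27.6, 27.4, 28.2, 27.0, 27.3, 24.4, 18.7, 11.4] [6.7, 7.4, 13.9, 20.9, 26.3, 27.4, 26.6, 27.8, 27.2, 27.5]
315 [31.4, 30.7, 30.5, 30.7, 31.4, 29.7, 25.5, 19.3, 12.6] [5.0, 6.3, 14.4, 20.8, 26.6, 32.3, 30.9, 30.5, 30.5, 31.1]
320 [33.9, 33.8, 34.2, 36.0, 34.3, 31.6, 25.6, 19.6, 13.9] [5.5, 5.1, 16.0, 22.5, 27.6, 32.6, 33.7, 34.5, 34.0, 35.2]
325 [38.0, 37.2, 37.8, 37.5, 36.4, 30.9, 25.7, 20.9, 13.5] [4.9, 6.0, 14.7, 22.2, 28.4, 32.9, 36.8, 37.4, 37.8, 37.7]
330 [40.5, 41.0, 40.2, 40.5, 37.7, 33.2, 26.3, 20.8, 15.1] [5.0, 6.4, 15.6, 21.6, 28.9, 33.6, 38.4, 41.0, 39.9, 41.2]
335 [43.8, 44.6, 43.6, 42.6, 37.3, 32.5, 27.1, 20.9, 14.7] [4.9, 9.6, 15.2, 22.8, 28.8, 34.8, 38.3, 42.8, 43.2, 43.3]
340 [46.7, 46.0, 47.7, 42.6, 37.3, 32.9, 26.9, 21.8, 14.2] [5.9, 5.5, 16.1, 23.3, 29.8, 34.3, 39.2, 43.6, 46.9, 46.1]
```

View pics/w8c.png

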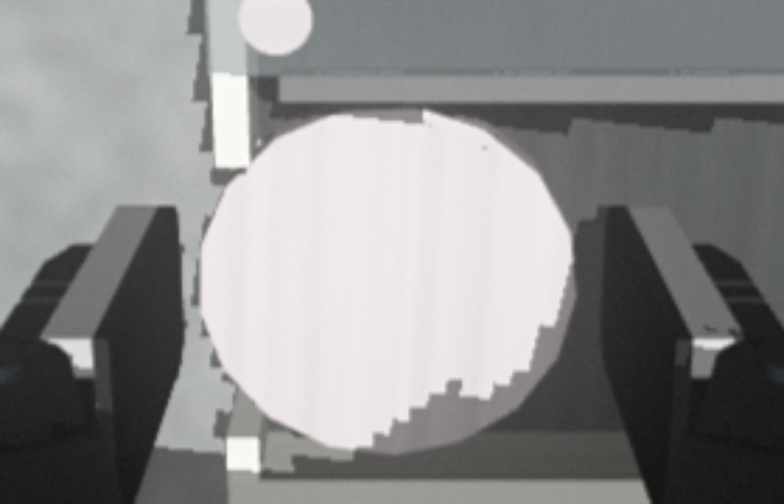

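send_rows([
  [[0,0,0.05],0,95],
  [[0,0,0.1],0,95],
  [[0,0,0.15],0,95],
  [[0,0,0.2],0,95],
  [[0,0,0.25],0,95],
  [[0,0,0.3],0,95],
  [[0,0,0.3],0,95],
  [[0,0,0.3],0,95],
])

```text
t: 20.62
tcp_pos: [0.4924, -0.0863, 0.0158]
tcp_rot: [-3.142, -0.0, 0.117]
contact_force: [-1.0, 0.4, 0.3]
grip_width: 0.0534
```

Run:
```python
from h import *
s=env.state();print(s['t'],s['tcp_pos'],s['contact_force'],s['grip_width'])
p,d,m=snap('wrist','w9.png')
for r in range(288,303,2):
    print(r,[round(float(backd(m,r,c,d[r,c])[2]*1000),1) for c in range(214,250,3)],[round(float(backd(m,r,c,d[r,c])[2]*1000),1) for c in range(386,420,3)])
```

```text
20.6167 [ 0.49238105 -0.08630492  0.01577562] [-0.95447522  0.42569949  0.33898077] 0.0533529461451996
288 [0.1, 1.0, 0.8, 0.8, -0.0, 0.9, 0.1, -1.0, 0.5, 0.7, 1.6, 1.1] [4.5, 6.1, 6.0, 5.2, 5.0, 6.2, 5.6, 5.8, 5.6, 5.4, 5.1, 5.8]
290 [0.5, 0.8, 0.3, 0.6, 0.4, 0.8, 0.5, 0.8, 1.2, 0.5, -0.5, 0.5] [4.2, 5.7, 5.6, 5.6, 5.2, 6.2, 5.2, 5.7, 4.9, 5.4, 5.0, 5.6]
292 [1.0, 1.7, -0.2, 0.2, -0.1, 0.7, 0.8, 1.2, 0.8, 1.6, 0.4, 0.8] [5.5, 5.1, 4.6, 5.5, 5.7, 6.4, 5.2, 5.4, 6.6, 5.6, 5.8, 6.1]
294 [0.8, -0.2, 0.9, 10.7, 10.8, 10.8, 11.3, 11.5, 11.1, 10.6, 0.0, 1.1] [5.0, 6.0, 5.4, 6.0, 9.5, 10.1, 11.7, 12.3, 10.5, 11.1, 11.0, 5.3]
296 [1.1, 1.0, 13.3, 12.9, 13.3, 13.6, 13.5, 13.2, 12.7, 9.9, -0.4, 0.3] [6.5, 5.0, 4.9, 6.0, 10.2, 12.6, 13.7, 14.3, 12.5, 12.3, 12.2, 13.0]
298 [-0.2, -0.4, 14.3, 13.9, 14.8, 15.2, 15.1, 15.1, 14.9, 10.3, 0.2, -0.2] [5.7, 6.8, 5.5, 5.4, 9.3, 15.1, 15.3, 15.1, 15.1, 14.6, 14.8, 14.5]
300 [0.3, 17.3, 17.7, 16.9, 16.0, 15.7, 16.5, 16.5, 15.0, 10.5, -0.4, 0.4] [5.5, 4.8, 5.8, 4.8, 10.0, 14.0, 15.8, 16.4, 16.6, 16.1, 16.5, 17.3]
302 [1.3, 17.8, 18.4, 17.6, 17.9, 18.7, 18.7, 17.7, 15.7, 10.2, 1.2, 1.2] [5.7, 6.1, 5.9, 6.1, 10.8, 15.8, 18.2, 17.9, 17.5, 16.9, 18.0, 17.3]
```

send_rows([
  [[0,0,0.05],0,95],
  [[0,0,0.1],0,95],
  [[0,0,0.15],0,95],
  [[0,0,0.2],0,95],
  [[0,0,0.2],0,95],
  [[0,0,0.2],0,95],
  [[0,0,0.2],0,95],
  [[0,0,0.2],0,95],
])

```text
t: 21.33
tcp_pos: [0.4926, -0.0864, 0.0152]
tcp_rot: [3.141, -0.001, 0.117]
contact_force: [-4.3, 1.1, 14.5]
grip_width: 0.0537
```

send_rows([
  [[0,0,0.05],0,95],
  [[0,0,0.1],0,95],
  [[0,0,0.1],0,95],
  [[0,0,0.1],0,95],
  [[0,0,0.1],0,95],
  [[0,0,0.1],0,95],
  [[0,0,0.1],0,95],
  [[0,0,0.1],0,95],
])

```text
t: 22.0
tcp_pos: [0.4927, -0.0863, 0.015]
tcp_rot: [3.141, -0.002, 0.117]
contact_force: [-6.6, 2.4, 23.5]
grip_width: 0.0539
```

Run:
```python
from h import *
s=env.state();print(s['t'],s['tcp_pos'],s['contact_force'],s['grip_width'])
p,d,m=snap('wrist','w10.png')
for r in range(288,303,2):
    print(r,[round(float(backd(m,r,c,d[r,c])[2]*1000),1) for c in range(214,250,3)],[round(float(backd(m,r,c,d[r,c])[2]*1000),1) for c in range(386,420,3)])
```

```text
22.0 [ 0.49270891 -0.0863479   0.01503693] [-6.58277283  2.44398267 23.46557002] 0.05389592249357023
288 [1.0, -0.1, -0.2, -0.9, 0.5, 0.5, 0.8, 0.3, 0.9, 0.2, -0.1, 0.0] [5.6, 5.2, 5.4, 5.7, 5.8, 5.9, 6.0, 5.6, 5.4, 5.7, 4.3, 5.5]
290 [-0.3, 0.5, 0.1, 0.9, 0.4, 0.5, 0.8, 1.6, 0.5, 0.5, 0.7, -0.7] [6.5, 5.4, 5.8, 5.5, 5.8, 6.7, 6.0, 5.7, 4.2, 5.9, 4.9, 5.5]
292 [0.7, 0.6, 0.3, 0.1, 0.4, 0.7, 0.3, 0.6, 0.7, 0.8, 0.9, 0.7] [6.2, 6.1, 5.3, 5.8, 5.9, 4.9, 4.4, 5.4, 5.9, 5.0, 4.4, 5.5]
294 [-0.0, 0.0, 0.5, 11.1, 11.4, 10.6, 9.5, 10.8, 10.5, 9.2, 0.9, 1.2] [5.4, 5.7, 5.6, 5.3, 8.7, 11.1, 9.9, 10.2, 10.2, 9.5, 10.2, 5.8]
296 [1.2, 0.5, 12.0, 11.8, 11.6, 12.9, 12.5, 13.2, 12.4, 10.0, 0.8, 1.0] [5.6, 5.7, 6.4, 5.0, 8.2, 12.6, 12.1, 12.1, 11.7, 11.2, 12.2, 12.5]
298 [0.9, 0.8, 15.2, 14.9, 13.3, 14.1, 14.2, 14.1, 14.9, 9.0, 1.3, 0.8] [5.0, 5.0, 5.1, 5.2, 8.9, 14.4, 14.5, 13.7, 14.4, 14.2, 13.1, 14.4]
300 [0.9, 14.8, 15.6, 15.5, 17.3, 15.4, 144.1, 16.3, 14.0, 10.1, -0.1, 1.3] [5.3, 5.4, 5.5, 5.1, 10.3, 14.0, 15.5, 15.4, 15.3, 16.0, 15.4, 15.7]
302 [0.9, 17.8, 16.9, 16.3, 18.0, 17.4, 17.5, 17.8, 15.4, 10.9, 0.2, -0.4] [5.6, 5.7, 6.1, 5.8, 8.2, 14.2, 17.6, 17.1, 18.2, 17.2, 18.3, 17.3]
```

Contact with the floor came at TCP z≈0.0153. I'll back off 2 mm above it, then close.

send_rows([
  [[0,0,-0.2],0,95],
  [[0,0,-0.45],0,95],
  [[0,0,-0.45],0,95],
  [[0,0,-0.45],0,105],
  [[0,0,-0.45],0,115],
  [[0,0,-0.45],0,130],
  [[0,0,-0.45],0,255],
  [[0,0,-0.45],0,255],
], squeeze=30)

```text
t: 22.72
tcp_pos: [0.4924, -0.0863, 0.0174]
tcp_rot: [-3.142, 0.0, 0.117]
contact_force: [-1.7, 0.5, 6.6]
grip_width: 0.046
```

send_rows([
  [[0,0,0],0,255],
  [[0,0,0],0,255],
  [[0,0,0],0,255],
  [[0,0,0],0,255],
  [[0,0,0],0,255],
  [[0,0,0],0,255],
  [[0,0,0],0,255],
  [[0,0,0],0,255],
])

```text
t: 23.38
tcp_pos: [0.4924, -0.0863, 0.0174]
tcp_rot: [-3.142, 0.0, 0.117]
contact_force: [-1.4, -0.3, 5.0]
grip_width: 0.0459
```

Run:
```python
from h import *
s=env.state();print(s['t'],s['tcp_pos'],s['tcp_rot'],s['contact_force'],s['grip_width'])
p,d,m=snap('wrist','w11.png')
cv2.imwrite('pics/w11c.png',cv2.resize(p[220:400,180:460],None,fx=2.8,fy=2.8))
```

```text
23.3833 [ 0.49238687 -0.08630887  0.01744188] [-3.14154479e+00  7.43474594e-05  1.17001100e-01] [-1.3616481  -0.32263102  4.99788138] 0.04589009602004856
```

View pics/w11c.png

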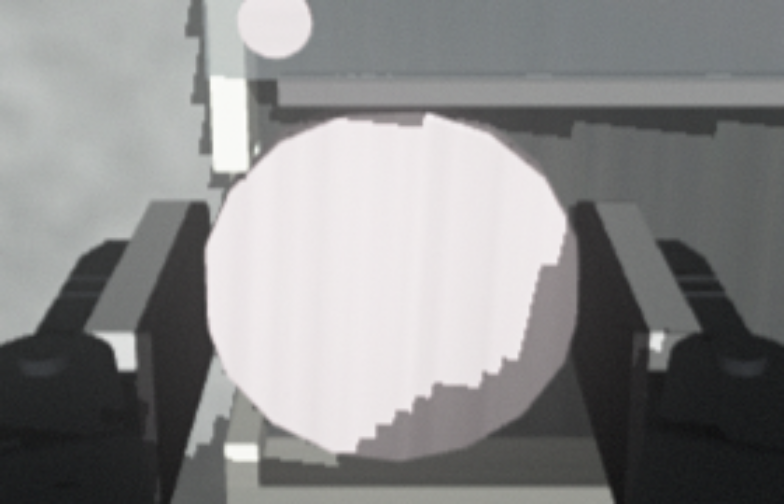

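send_rows([
  [[0,0,-0.2],0,255],
  [[0,0,-0.5],0,255],
  [[0,0,-1],0,255],
  [[0,0,-1.8],0,255],
  [[0,0,-2.8],0,255],
  [[0,0,-4],0,255],
  [[0,0,-5],0,255],
  [[0,0,-5],0,255],
])

```text
t: 24.1
tcp_pos: [0.4938, -0.0867, 0.0698]
tcp_rot: [3.14, -0.004, 0.117]
contact_force: [0.2, -0.2, -0.8]
grip_width: 0.0459
```

Run:
```python
from h import *
s=env.state();print(s['t'],s['tcp_pos'],s['tcp_rot'],s['contact_force'],s['grip_width'])
p,d,m=snap('wrist','w12.png')
# plane fit of the weight top
pts=np.array([backd(m,r,c,d[r,c]) for r in range(270,360,5) for c in range(285,350,5)])
A=np.c_[pts[:,:2]-pts[:,:2].mean(0),np.ones(len(pts))];k,*_=np.linalg.lstsq(A,pts[:,2],rcond=None);print(k,np.std(A@k-pts[:,2]))
p,d,m=snap('side','s5.png'); cv2.imwrite('pics/s5c.png',cv2.resize(p[150:330,220:420],None,fx=3,fy=3))
```

```text
24.1 [ 0.49378301 -0.08672405  0.06984767] [ 3.13966295 -0.00413152  0.11706752] [ 0.22402865 -0.23288091 -0.7913147 ] 0.045854670838027994
[ 0.00024696 -0.00176725  0.06373547] 0.0005635789961080527
```

View pics/w12.png

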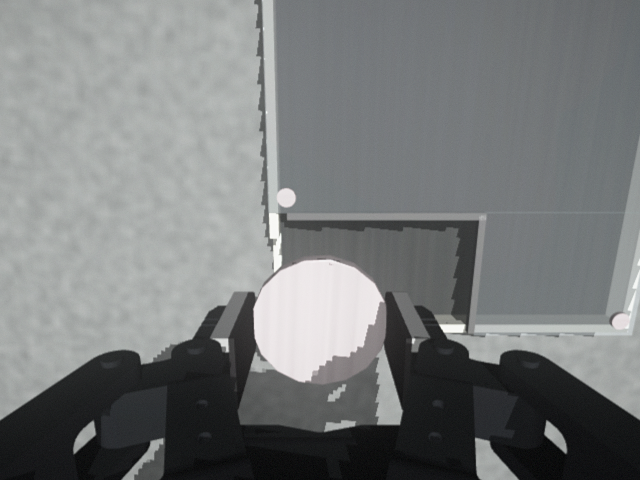

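View pics/s5c.png

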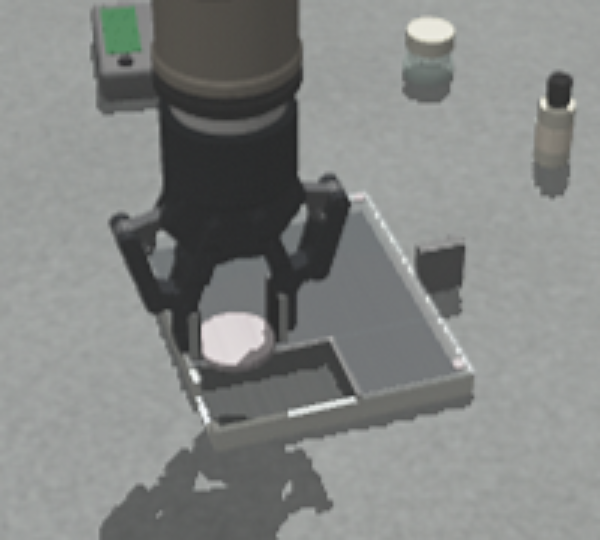

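Run:
```python
from h import *
for n in ['scene0','side0']:
    z=np.load(f'pics/{n}.png.npz'); K,R,t=z['K'],z['R'],z['t'];p=z['p']
    m=dict(intrinsics=K,R=R,t=t)
    mask=(p.min(2)>170).astype(np.uint8)
    r0,c0=proj(m,(.545,.32,.044)); 
    n_,l,st,ce=cv2.connectedComponentsWithStats(mask); i=l[int(r0),int(c0)]; print(st[i],ce[i])
    cs,_=cv2.findContours((l==i).astype(np.uint8),cv2.RETR_EXTERNAL,cv2.CHAIN_APPROX_NONE)
    P=np.array([back(m,b,a,.044) for a,b in max(cs,key=len)[:,0]])
    # circle lsq
    A=np.c_[2*P[:,:2],np.ones(len(P))];k=np.linalg.lstsq(A,(P[:,:2]**2).sum(1),rcond=None)[0];print(k[:2],np.sqrt(k[2]+k[0]**2+k[1]**2))
    print(back(m,ce[i][1],ce[i][0],.044))
```

```text
[396 332  41  31 981] [415.62487258 346.97043833]
[0.54770247 0.32563104] 0.034719151426948286
[0.54840684 0.32653519 0.044     ]
[276 146  30  16 364] [290.99725275 153.57967033]
[0.54635512 0.32480797] 0.03445048747748272
[0.54595032 0.32392628 0.044     ]
```

send_rows([
  [[0,0,-2],0,255],
  [[0.3,-1,-4.5],0,255],
  [[0.9,-3,-7],0,255],
  [[1.6,-5.5,-9.5],0,255],
  [[2.3,-8,-11.5],0,255],
  [[3,-10.5,-12],0,255],
  [[3.8,-13,-12],0,255],
  [[4.5,-15.5,-12],0,255],
])

```text
t: 24.87
tcp_pos: [0.5191, 0.0741, 0.1874]
tcp_rot: [3.141, -0.0, 0.117]
contact_force: [1.6, -0.2, -1.2]
grip_width: 0.0461
```

send_rows([
  [[0.7,-2.5,0],0,255],
  [[1.4,-5,0],0,255],
  [[2.1,-7.5,0],0,255],
  [[2.8,-10,0],0,255],
  [[3.5,-12.5,0],0,255],
  [[4.1,-14.5,0],0,255],
  [[4.6,-16,0],0,255],
  [[4.74,-16.84,0],0,255],
])

```text
t: 25.53
tcp_pos: [0.5462, 0.2474, 0.1862]
tcp_rot: [-3.142, 0.001, 0.119]
contact_force: [0.9, -1.0, -1.1]
grip_width: 0.0461
```

send_rows([
  [[0,0,0],0,255],
  [[0,0,0],0,255],
  [[0,0,0],0,255],
  [[0,0,0],0,255],
  [[0,0,0],0,255],
  [[0,0,0],0,255],
  [[0,0,0],0,255],
  [[0,0,0],0,255],
])

```text
t: 26.2
tcp_pos: [0.5465, 0.2454, 0.1874]
tcp_rot: [3.142, -0.0, 0.117]
contact_force: [-0.9, 0.1, -0.4]
grip_width: 0.0457
```

Run:
```python
from h import *
s=env.state();print(s['t'],s['tcp_pos'],s['tcp_rot'],s['contact_force'],s['grip_width'])
p,d,m=snap('wrist','w13.png')
mask=(p.min(2)>170).astype(np.uint8)
r0,c0=proj(m,(.547,.325,.044)); print(r0,c0)
n_,l,st,ce=cv2.connectedComponentsWithStats(mask)
for i in range(1,n_):
    if st[i][4]>300:
        cs,_=cv2.findContours((l==i).astype(np.uint8),cv2.RETR_EXTERNAL,cv2.CHAIN_APPROX_NONE)
        P=np.array([back(m,b,a,.044) for a,b in max(cs,key=len)[:,0]])
        A=np.c_[2*P[:,:2],np.ones(len(P))];k=np.linalg.lstsq(A,(P[:,:2]**2).sum(1),rcond=None)[0];print(st[i],ce[i],k[:2],np.sqrt(k[2]+k[0]**2+k[1]**2))
```

```text
26.2 [0.5464597  0.24541444 0.18741925] [ 3.14157585e+00 -1.95619271e-04  1.16645476e-01] [-0.94641155  0.07710194 -0.42507038] 0.045720412930782495
105.01377253070015 334.26992226538687
[  276    37   119   125 11594] [334.80757288  99.32387442] [0.54706444 0.32704395] 0.03589119049102813
[ 543  192   57   55 2447] [571.02206784 219.19738455] [0.71008129 0.27187165] 0.0181918887962265
[  254   260   129   122 11132] [313.54823931 315.66169601] [0.5499795  0.18275362] 0.04295381136869145
```

View pics/w13.png

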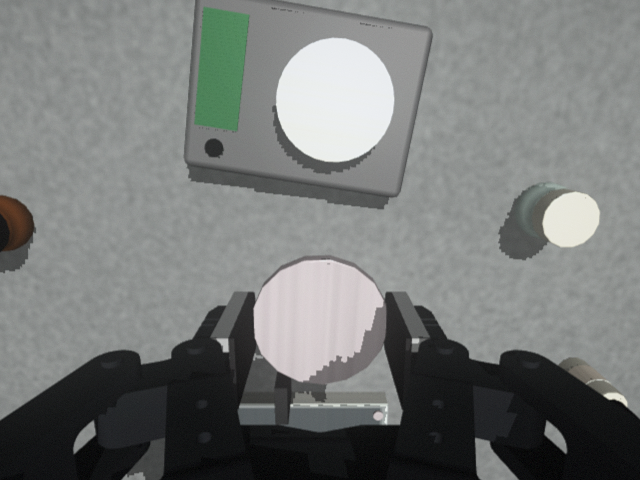

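send_rows([
  [[0.15,-1.5,0],0,255],
  [[0.4,-3.5,0],0,255],
  [[0.7,-5.5,1],0,255],
  [[0.95,-7.5,3],0,255],
  [[1.01,-8.1,5.5],0,255],
  [[1.01,-8.1,8],0,255],
  [[1.01,-8.1,10],0,255],
  [[1.01,-8.1,11],0,255],
])

```text
t: 26.92
tcp_pos: [0.5453, 0.3278, 0.0741]
tcp_rot: [3.14, 0.004, 0.118]
contact_force: [-0.3, -0.2, -1.2]
grip_width: 0.0458
```

send_rows([
  [[0,0,0.1],0,255],
  [[0,0,0.3],0,255],
  [[0,0,0.5],0,255],
  [[0,0,0.7],0,255],
  [[0,0,0.9],0,255],
  [[0,0,1.1],0,255],
  [[0,0,1.3],0,255],
  [[0,0,1.3],0,255],
])

```text
t: 27.58
tcp_pos: [0.5468, 0.3272, 0.0641]
tcp_rot: [3.141, 0.0, 0.117]
contact_force: [0.4, -0.2, -1.0]
grip_width: 0.0461
```

Run:
```python
from h import *
s=env.state();print(s['t'],s['tcp_pos'],s['tcp_rot'],s['contact_force'],s['grip_width'])
p,d,m=snap('wrist','w14.png')
p,d,m=snap('scene','c5.png'); cv2.imwrite('pics/c5c.png',cv2.resize(p[260:420,320:520],None,fx=3.5,fy=3.5))
```

```text
27.5833 [0.54684683 0.32716031 0.06406787] [3.14145680e+00 3.39954425e-04 1.16848338e-01] [ 0.3581664  -0.21297706 -1.00103831] 0.04607858628623088
```

View pics/w14.png

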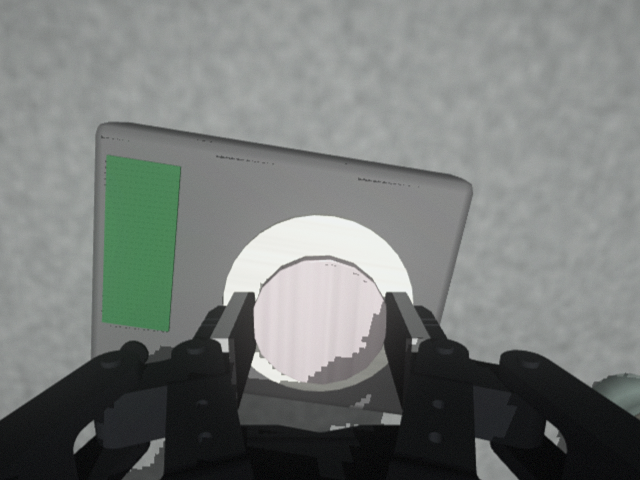

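View pics/c5c.png

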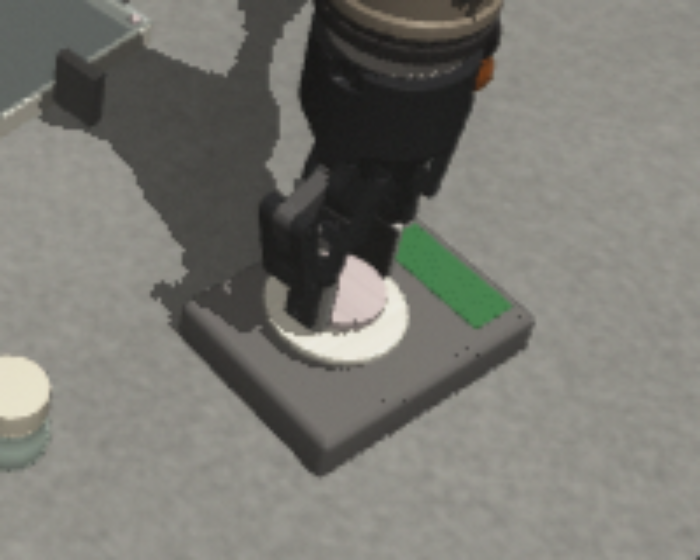

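send_rows([
  [[0,0,0.1],0,255],
  [[0,0,0.2],0,255],
  [[0,0,0.3],0,255],
  [[0,0,0.4],0,255],
  [[0,0,0.5],0,255],
  [[0,0,0.6],0,255],
  [[0,0,0.7],0,255],
  [[0,0,0.7],0,255],
])

```text
t: 28.35
tcp_pos: [0.5469, 0.3272, 0.057]
tcp_rot: [3.141, 0.0, 0.117]
contact_force: [-0.6, 0.7, 0.2]
grip_width: 0.0459
```

send_rows([
  [[0,0,0.03],0,255],
  [[0,0,0.06],0,255],
  [[0,0,0.1],0,255],
  [[0,0,0.13],0,255],
  [[0,0,0.13],0,255],
  [[0,0,0.13],0,255],
  [[0,0,0.13],0,255],
  [[0,0,0.13],0,255],
])

```text
t: 29.02
tcp_pos: [0.5471, 0.3273, 0.0561]
tcp_rot: [-3.142, -0.0, 0.117]
contact_force: [0.8, 0.1, -0.8]
grip_width: 0.0461
```

send_rows([
  [[0,0,0.02],0,255],
  [[0,0,0.04],0,255],
  [[0,0,0.06],0,255],
  [[0,0,0.08],0,255],
  [[0,0,0.08],0,255],
  [[0,0,0.08],0,255],
  [[0,0,0.08],0,255],
  [[0,0,0.08],0,255],
])

```text
t: 29.68
tcp_pos: [0.5471, 0.3273, 0.0553]
tcp_rot: [-3.142, -0.0, 0.117]
contact_force: [0.3, 0.1, 0.9]
grip_width: 0.0457
```

Run:
```python
from h import *
s=env.state();print(s['t'],s['tcp_pos'],s['contact_force'],s['grip_width'])
p,d,m=snap('wrist','w15.png')
def med(l): return np.median([backd(m,r,c,d[r,c])[2] for r,c in l])
print('weight top',med([(r,c) for r in range(280,350,5) for c in range(290,345,5)]),'pan',med([(r,c) for r in range(226,245,3) for c in range(290,345,5)]))
cv2.imwrite('pics/w15c.png',p[200:440,150:480].repeat(2,0).repeat(2,1))
```

```text
29.6833 [0.54708677 0.32731501 0.05529118] [0.30892384 0.14995304 0.88858378] 0.04574260791213349
weight top 0.0492786348216772 pan 0.043187774696758496
```

View pics/w15c.png

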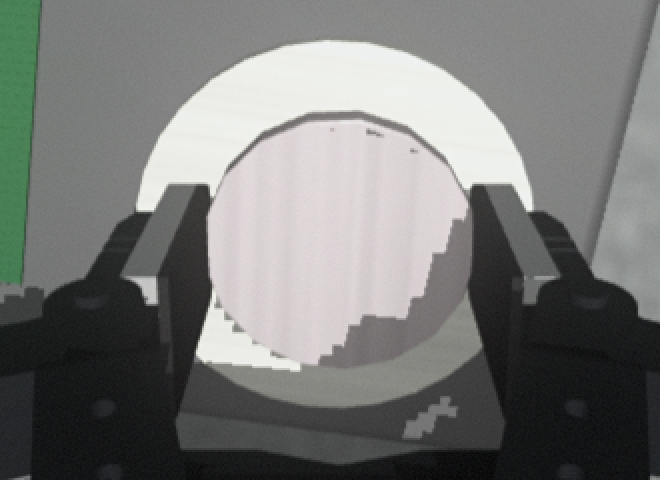

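The weight's top is 6.1 mm above the pan, which matches its 6 mm thickness, so it's resting there. Releasing.

send_rows([
  [[0,0,0],0,115],
  [[0,0,0],0,110],
  [[0,0,0],0,100],
  [[0,0,0],0,90],
  [[0,0,0],0,80],
  [[0,0,0],0,70],
  [[0,0,0],0,60],
  [[0,0,0],0,60],
])

```text
t: 30.4
tcp_pos: [0.547, 0.3273, 0.0552]
tcp_rot: [3.142, -0.0, 0.117]
contact_force: [-0.6, -0.3, 0.2]
grip_width: 0.0653
```

send_rows([
  [[0,0,-0.3],0,60],
  [[0,0,-0.8],0,60],
  [[0,0,-1.5],0,60],
  [[0,0,-3],0,60],
  [[0,1,-5],0,60],
  [[0,3,-8],0,60],
  [[0,5,-11],0,60],
  [[0,7,-13],0,60],
])

```text
t: 31.07
tcp_pos: [0.556, 0.2575, 0.1891]
tcp_rot: [-3.141, -0.004, 0.118]
contact_force: [-0.2, 0.8, 0.9]
grip_width: 0.0655
```

send_rows([
  [[0,0,0],0,60],
  [[0,0,0],0,60],
  [[0,0,0],0,60],
  [[0,0,0],0,60],
  [[0,0,0],0,60],
  [[0,0,0],0,60],
  [[0,0,0],0,60],
  [[0,0,0],0,60],
])

```text
t: 31.73
tcp_pos: [0.5549, 0.2581, 0.1847]
tcp_rot: [3.141, 0.001, 0.117]
contact_force: [-0.4, -0.1, 0.7]
grip_width: 0.0652
```

Run:
```python
from h import *
s=env.state();print(s['t'],s['tcp_pos'],s['contact_force'],s['grip_width'])
p,d,m=snap('wrist','w16.png'); snap('side','s6.png')
```

```text
31.7333 [0.55493649 0.25805358 0.18468749] [-0.4190703  -0.12908879  0.66356003] 0.06523483814548331
```

View pics/w16.png

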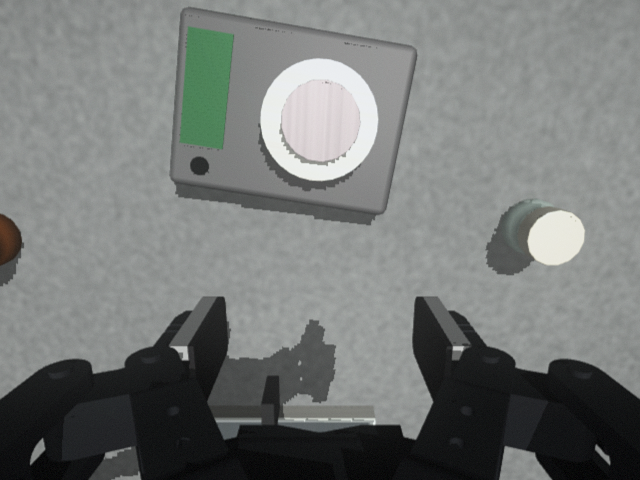

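View pics/s6.png

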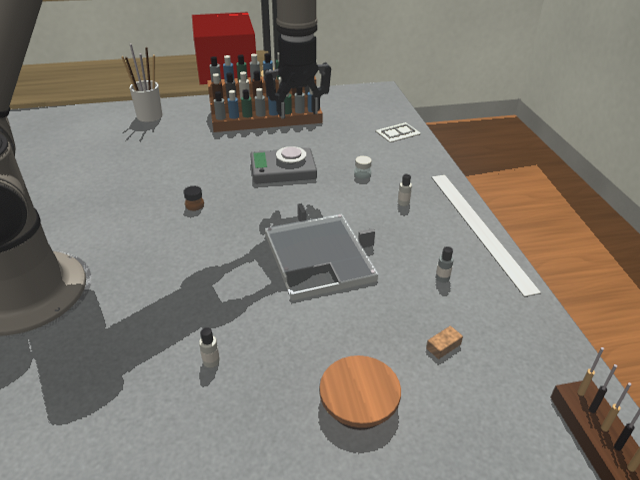

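The weight lies flat in the middle of the pan: weight centre at about (320,120), pan centre at (319,120). The tray is flat and the other objects haven't moved. Handing in.

```bash
python3 -c "
from rig import env
print(env.sign_off())"
```

```text
the job is handed in; nothing more can be done
None
```

I finished the task and handed it in at about 32 s of the 72 s allowed; `env.sign_off()` gives no verdict.

- **Tipping:** I tipped the tray by its end tab to about 27° and the weight slid to the -y end. After setting it down and letting go, I tipped it by its side tab to about 26.5° and the weight slid into the notched corner.
- **Placing:** I gripped the weight along the tray's x and lifted it level. I lowered it onto the pan until its top was 6.1 mm above the pan, matching its 6 mm thickness, and then let go.

**Last checks:** The final pictures show the weight flat and centred on the pan to within about 1 mm. The tray is flat on the table, the bottles, jars and block are where they started, and the gripper is clear.

**Worth noting:**
- The finger opening read 45.9 mm on the 48 mm weight.
- While I was feeling for the tray floor with the fingertips, the force rose briefly to about 23 N. It was also about 22–24 N each time I set the tray down.
- One tray pose fit was poor because I gave it a bad corner point. I did not use it and relied on the directly measured weight position.

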